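# Reset the sliding bottle guard to another notch

## Robot

A 6-joint arm with a two-finger parallel gripper is mounted at the origin on the work surface. World frame = base frame: x ahead of the robot, y to its left, z up, the work surface at z = 0. Lengths are in m, angles in rad, forces in N, time in s.
With the tool pointing down it reaches from about 0.3 to 0.875 m from the base axis. Payload 6.4 kg.
Tool frame: the origin (TCP) lies at the very end of the fingers, on their centre line; the grasp point (between the pads) lies 19 mm behind it; z points along the fingers, y is the direction in which the jaws open and shut (so a half turn about z gives the same grasp; the last joint's range is limited). The gripper opens to 85 mm and grips with 20 to 120 N. Pads are 22 mm wide; open, the fingers measure 114 mm over their backs; the gripper's body (76 mm by 85 mm) begins 54 mm behind the grasp point. The pads swing forward as they close: fully open they stand 13 mm farther back than shut.
Start: joints at [-1.371, 0.181, 1.607, -0, 1.354, -0.206], TCP at [0.227, -0.528, 0.194] pointing down, gripper open.
Joint ranges: [-2.99, 2.99], [-0.89, 2.07], [0.3, 2.58], [-1.14, 4.28], [0, 2.63], [-3.12, 3.12]. Speed limits (rad/s): [2.57, 2.57, 3.01, 3.14, 3.14, 3.14].

## Interface

Orientations are given as a unit quaternion [w, x, y, z].
In Python, from bench import telemetry, imaging, ctrl gives the robot as it stands.
- The arm moves only by the shell command python3 -m pendant 'ROWS' [OPENING]. ROWS is JSON, a list that holds one entry, the list of rows, each a list of 6 numbers: the shift along the tool's x, y, z in units of 200 mm (1.0 is 200 mm), then the turn, a rotation vector about the tool's x, y, z in units of pi rad (1.0 is pi rad). In form: [[[tx, ty, tz, rx, ry, rz], ...]]. A call has 1 to 12 rows; each row shifts and turns the pose as measured when the row begins, along the tool's axes as they then stand; what a row does not reach is not made up. A row lasts 1/8 s, in which the tool goes at most 62.5 mm and 10.7 degrees, less where a joint would pass 70% of its speed; a pose out of reach is approached as far as the arm can. A call with a number of a shift or a turn outside -1 to 1 is refused whole. A call with a gripper value outside its range is refused whole. OPENING is the closure, from 0 (fully open) to 1 (shut), set as the call begins (- or left out, the last holds). The fingers move at their own pace and stop on an object; the grip force is fixed at half the most. Time passes only in rows, so rows that do not move let the fingers close. It gives the time, the measured TCP pose, the force and the opening at its end, in the units of the state.
- telemetry.get_obs(): the state, without advancing time (a new reading comes with each control period).
- imaging.camera(name): name is "scene" or "top"; returns a dict with "pixels" (400x640x3 uint8, blue, green, red), "vfov" (degrees; the focal length in pixels is half the picture's height over the tangent of half this angle, whatever the lens; pixels are square), "cx", "cy" (the principal point, pixels), "R" (3x3) and "t" (3): a world point X has camera coordinates R X + t. Camera axes: x right, y down, z forward; pixel columns grow to the right and rows downward; lengths in m; the calibration is good to about 2 mm. A picture is of the moment at which its call begins. There is no depth.
- ctrl.hand_in(): hands the job in, once; it reports no verdict.
The state is a dict: "time_s": time; "q": joint angles; "dq": joint speeds; "joint_efforts": joint torques, N m; "eef_pos": TCP position; "eef_rot": TCP orientation; "wrist_force": force on the tool from outside, world axes, zero at the start; "torque": the same for the moment, N m; "opening": opening from 0.0 (shut) to 1.0 (fully open).
Only numpy, scipy, OpenCV 4.12 (cv2) and the standard library are available. Lean on these libraries where they do the work, as an engineer would, in place of code of your own. Each camera call takes 0.05 s, during which the arm holds its last target.

## Task

Move the sliding wire guard on its notched rail so that it stands in front of the squat amber jar: squeeze its release lever towards the thumb plate, keep it squeezed while sliding the frame along to the notch in front of that jar, then let go so that the latch drops fully home. The notch strip sits a little off along the rail, so if the latch lands on the strip instead of in the notch, ease the frame along gently, with the lever let go, until it drops in; never force the latch against the side of a notch. Leave the jar and the other containers in the row where they stand.

Things in the scene. Friction and masses are not known exactly. Their poses are not given: they have to be found in the camera images.
- rail: Fixed aluminium rail on the shelf, 350 mm long (along its y), 92 mm wide (x from -42 to +50), base 8 mm thick. Origin under its middle; x points across the rail, away from the robot, towards the row of containers; y runs along the rail; z up. A dark steel notch strip lies along its far side.
- strip_nominal (a point): Nominal middle of the notch strip (x 28 to 45, z 8 to 26 mm on the rail), at rail (28, 0, 26) mm. Notches, open to -x: a parking slot 42 mm wide at y = 0; four notches 10 mm wide, 9 deep, nominally at y = -120, -60, +60, +120 mm. But the whole strip sits off along y by an unknown 0 to 12 mm either way, new each time and not shown by this point; feel for it or look
- frame: White plastic frame sliding along rail y, 1.5 N drag, to 137 mm either way; block x -34..6, y -30..30, z 10..32 mm. Origin and axes: the rail's, shifted along y only; the latch tongue is at its y = 0. Starts within 4 mm of the rail's middle, parked in the slot. Never press the latch sideways on a notch with over 25 N
- hoop_bar (a point): Middle of the guard hoop's outer bar, 6 mm steel wire, 52 mm wide along y, at frame (68, 0, 46) mm; the hoop is fixed to the frame and passes over the strip, all below 50 mm
- thumb_plate (a point): Grip zone of the frame's upright white thumb plate: 6 mm thick along x, 40 mm wide along y, from 31 to 106 mm above the shelf; the point is at mid-thickness, 80 mm up, frame (-22, 0, 80) mm. It can be pinched together with the lever (along x), or alone across its 40 mm width (along y)
- lever_plate (a point): Grip zone of the upright steel release lever plate that faces the thumb plate: 6 mm thick along x, 30 mm wide along y, from 24 to 106 mm above the shelf; the point is 80 mm up, at frame (20, 0, 80) mm when let go. Over their outer faces the two plates measure 48 mm with the latch home, 38 mm fully squeezed
- lever (a joint): Squeeze of the lever, m: 0 = latch fully home, 0.006 = tongue resting on the strip's face between notches (the frame then drags with 2 to 3 N), over 0.0065 clear of the strip, 0.010 = fully squeezed. Slides along frame -x; spring 3 N at 0, 8 N at 0.010. It carries the tongue, 7 mm wide along y, 6 mm deep in a notch when home
- jar_center (a point): Middle (half-way up) of the squat amber glass jar with a steel lid, the widest and shortest container in the row: 54 mm across, 65 mm tall. It stands behind the rail at rail x about 118 mm, in front of it one of the four notches (within 3 mm of the notch's nominal y); any of the four.
- slim_bottle: Bystander in the row: slim amber bottle with a white cap, 38 mm across, 110 mm tall; origin under its centre.
- white_bottle: Bystander in the row: white plastic bottle, 40 mm across, 95 mm tall; origin under its centre.
- can: Bystander in the row: plain metal can, 40 mm across, 85 mm tall; origin under its centre.

How it is judged:
By the outcome, as a careful person would: the job done as asked, in the order asked, and still so for the second after the job is handed in, with the robot touching nothing.
It also fails if it takes over 48 s, if anything falls off the work surface, if the arm or the gripper's body presses on something with over 40 N, if the wrist force passes 120 N, or if a joint passes its speed limit or range.

## Working session

There is one attempt and no reset: what is moved stays moved. The work goes in short steps, Python scripts to look and compute and a shell command to move; the robot and the scene stay as the last step left them, time stands still between calls to the robot, and variables do not carry over. Pictures are saved under pics/ and viewed, and the job is handed in when it is done.

```bash
ls; mkdir -p pics
python3 - <<'E'
from bench import telemetry, imaging
import cv2
o=telemetry.get_obs(); print(o)
for n in ("scene","top"):
    c=imaging.camera(n); cv2.imwrite(f"pics/{n}0.png",c["pixels"]); print(n,c["vfov"],c["cx"],c["cy"],c["R"],c["t"])
E
```

```text
pics
{'time_s': 0.0, 'q': array([-1.37128548e+00,  1.81552972e-01,  1.60798173e+00, -5.28502628e-06,
        1.35379938e+00, -2.06297870e-01]), 'dq': array([ 6.42233091e-04, -5.42980673e-04, -7.12114214e-04, -1.16710959e-03,
       -9.05000091e-05,  3.19937186e-04]), 'joint_efforts': array([-2.07632552e-04, -4.44865108e+01, -3.51338553e+01, -4.07446496e-04,
        9.22092295e-03,  1.95783895e-05]), 'eef_pos': array([ 0.22688127, -0.52768888,  0.1930902 ]), 'eef_rot': array([-8.70715011e-04,  9.79484952e-01,  2.01515436e-01,  3.74733242e-07]), 'wrist_force': array([ 0.62039449,  0.31910547, -0.40604524]), 'torque': array([-0.05240701, -0.08041324, -0.04467299]), 'opening': 1.0011237907772486}
scene 46.4016894246169 328.815213360685 212.05944211644078 [[-0.18115521  0.98342837 -0.00717221]
 [ 0.61546488  0.10767922 -0.78077408]
 [-0.76706308 -0.14585553 -0.62477227]] [ 0.09200552 -0.2795886   1.25982327]
top 49.6358082200817 321.16896965852027 197.9394555256148 [[ 0.00623298 -0.9998064   0.01866319]
 [-0.98048073 -0.00977814 -0.19637193]
 [ 0.19651641 -0.01707491 -0.98035185]] [0.00709943 0.59455982 0.62290408]
```

View pics/scene0.png

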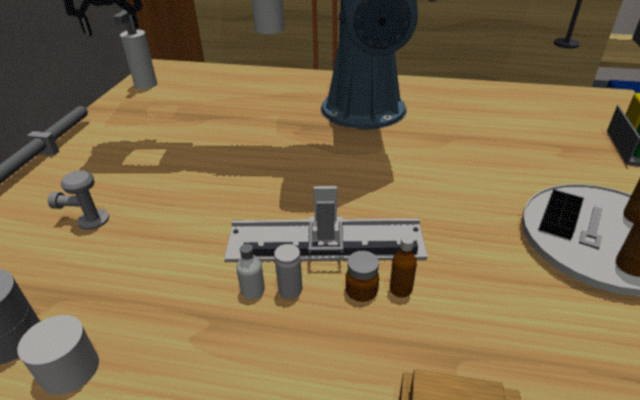

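View pics/top0.png

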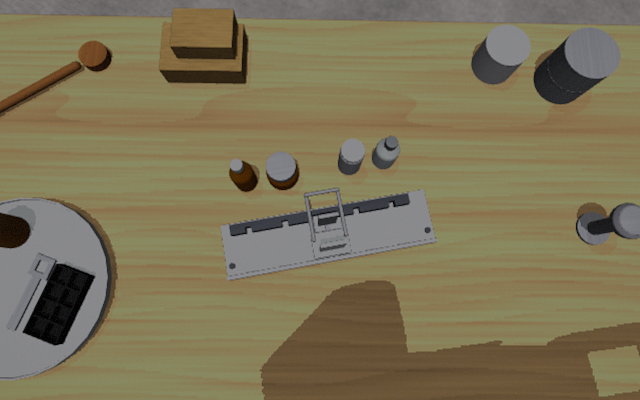

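The top view shows the rail at about (328,235) and the jar at (281,170). The jar is on the +y side, second from the end. I'll enlarge to measure.

Run:
```python
import cv2
i=cv2.imread("pics/top0.png")[130:285,210:445]
i=cv2.convertScaleAbs(i,alpha=1.5,beta=15)
cv2.imwrite("pics/top0c.png",cv2.resize(i[:,:],None,fx=3.4,fy=3.4,interpolation=cv2.INTER_CUBIC))
i=cv2.imread("pics/scene0.png")[175:305,220:435]
cv2.imwrite("pics/scene0c.png",cv2.resize(cv2.convertScaleAbs(i,alpha=1.5,beta=15),None,fx=3.6,fy=3.6,interpolation=cv2.INTER_CUBIC))
```

```text
(no output)
```

View pics/top0c.png

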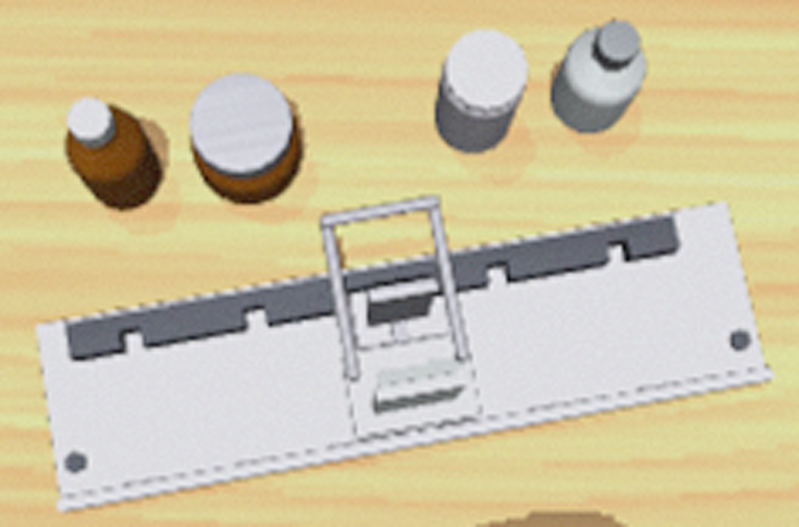

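View pics/scene0c.png

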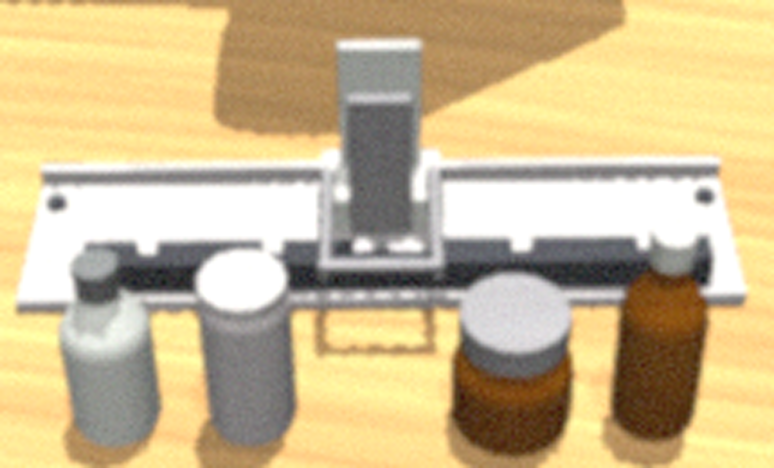

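```bash
cat > h.py <<'E'
import numpy as np
from bench import telemetry, imaging
def K(c): return 200/np.tan(np.radians(c["vfov"])/2)
def proj(c,X):
    X=np.atleast_2d(X); p=X@np.array(c["R"]).T+np.array(c["t"]); return p[:,:2]/p[:,2:]*K(c)+[c["cx"],c["cy"]]
def unproj(c,uv,z):
    d=np.array([(uv[0]-c["cx"])/K(c),(uv[1]-c["cy"])/K(c),1]); R=np.array(c["R"]); o=-R.T@c["t"]; d=R.T@d
    return o+d*(z-o[2])/d[2]
E
python3 - <<'E'
from h import *
from scipy.optimize import least_squares
T=imaging.camera("top");S=imaging.camera("scene")
tp=lambda u,v:(u/3.4+210,v/3.4+130)
sp=lambda u,v:(u/3.6+220,v/3.6+175)
fl=unproj(T,tp(38,325),.008);fr=unproj(T,tp(727,203),.008)
print("far edge",fl,fr,np.linalg.norm(fl-fr))
nl=unproj(T,tp(62,508),.008);nr=unproj(T,tp(772,378),.008);print("near",nl,nr,np.linalg.norm(nl-nr),np.linalg.norm(fl-nl))
y=(fl-fr);y[2]=0;y/=np.linalg.norm(y);x=np.array([y[1],-y[0],0])
o=(fl+fr)/2-.05*x;o[2]=0
print("yaw",np.degrees(np.arctan2(-y[0],y[1])),o)
def rl(p):return np.array([(p-o)@x,(p-o)@y])*1000
print("notch",[rl(unproj(T,tp(*q),.026)).round(1) for q in((132,357),(257,328),(497,283),(618,262))])
print("strip ends",[rl(unproj(T,tp(*q),.026)).round(1) for q in((65,322),(678,213))])
print("hoop",[rl(unproj(T,tp(*q),.047)).round(1) for q in((323,217),(437,199))])
print("plate top",[rl(unproj(T,tp(*q),.106)).round(1) for q in((375,403),(465,388),(378,385),(463,362))])
print("lever top",[rl(unproj(T,tp(*q),.106)).round(1) for q in((367,292),(437,287))])
print("jar lid",rl(unproj(T,tp(242,122),.065)))
print("scene: plate top",[rl(unproj(S,sp(*q),.106)).round(1) for q in((338,44),(420,44),(345,97),(413,97))])
print("scene: notch",[rl(unproj(S,sp(*q),.026)).round(1) for q in((148,246),(272,246),(521,244),(644,242))])
print("scene: far corners",[rl(unproj(S,sp(*q),.0)).round(1) for q in((18,308),(745,302))])
E
```

```text
far edge [0.55599341 0.17751472 0.008     ] [ 0.6208007  -0.16452876  0.008     ] 0.3481289010490023
near [0.46787433 0.16152734 0.008     ] [ 0.5329097 -0.1831794  0.008    ] 0.3507881552247005 0.08955763351679583
yaw 10.728704873480947 [ 0.53927107 -0.00281496  0.        ]
notch [array([ 23.8, 128.9]), array([26.9, 68. ]), array([ 28. , -49.7]), array([  27.7, -109.7])]
strip ends [array([ 46.1, 157.9]), array([  46.3, -143.8])]
hoop [array([70.5, 27.9]), array([ 69.6, -26.8])]
plate top [array([-24.6,  21.3]), array([-25.2, -17.3]), array([-17.4,  18.7]), array([-14.2, -18.5])]
lever top [array([22.5, 16.2]), array([ 19.4, -13.7])]
jar lid [117.86957412  57.52002955]
scene: plate top [array([-18.7, -16.1]), array([-18.2,  22.7]), array([ 22.6, -12.1]), array([23. , 18.7])]
scene: notch [array([  34. , -108.2]), array([ 34.7, -48.8]), array([34.9, 70.3]), array([ 34.2, 129.1])]
scene: far corners [array([  48.8, -171.7]), array([ 49.1, 178.2])]
```

```bash
cat >> h.py <<'E'
from scipy.spatial.transform import Rotation as Ro
yaw=np.radians(10.73); O=np.array([0.53927,-0.0028,0]); X=np.array([np.cos(yaw),np.sin(yaw),0]); Y=np.array([-np.sin(yaw),np.cos(yaw),0])
def rail(p): d=np.array(p)-O; return np.array([d@X,d@Y,d[2]])*1000
def world(r): r=np.array(r)/1000; return O+X*r[0]+Y*r[1]+np.array([0,0,r[2]])
def st(target=None,turn=0):
    o=telemetry.get_obs(); w,x,y,z=o["eef_rot"]; R=Ro.from_quat([x,y,z,w]).as_matrix()
    print("t",round(o["time_s"],2),"rail",rail(o["eef_pos"]).round(1),"open",round(o["opening"],3),"q",np.round(o["q"],2))
    wf=o["wrist_force"]; print("F rail",np.round([wf@X,wf@Y,wf[2]],1),"torque",o["torque"].round(2))
    if target is not None:
        # desired R: tool y along rail X, z down (turn deg extra)
        ty=np.cos(np.radians(turn))*X+np.sin(np.radians(turn))*Y; tz=np.array([0,0,-1.]); tx=np.cross(ty,tz)
        Rd=np.c_[tx,ty,tz]; rv=Ro.from_matrix(R.T@Rd).as_rotvec()/np.pi
        d=R.T@(world(target)-o["eef_pos"])/0.2
        dd=Rd.T@(world(target)-o["eef_pos"])/0.2
        print("shift now",d.round(4),"turn",rv.round(4),"shift after turn",dd.round(4))
E
python3 -c "
from h import *
st([-6,1,180])"
```

```text
t 0.2 rail [-404.7 -457.8  193.4] open 0.999 q [-1.37  0.18  1.61  0.    1.35 -0.21]
F rail [-0.1 -1.1  0.3] torque [-0.   -0.05 -0.01]
shift now [ 2.4432 -1.8072  0.0696] turn [-2.000e-04 -3.000e-04 -4.304e-01] shift after turn [2.2939 1.9933 0.0671]
```

```bash
python3 -m pendant '[[[0,0,0,0,0,-0.054],[0,0,0,0,0,-0.054],[0,0,0,0,0,-0.054],[0,0,0,0,0,-0.054],[0,0,0,0,0,-0.054],[0,0,0,0,0,-0.054],[0,0,0,0,0,-0.054],[0,0,0,0,0,-0.054]]]' 0
python3 -c "
from h import *
st([-6,1,180])"
```

```text
time_s: 1.2
eef_pos: [0.2266, -0.5263, 0.1911]
eef_rot: [-0.002, 0.619, 0.785, 0.002]
wrist_force: [0.3, -0.1, -0.6]
opening: 0.999
t 1.2 rail [-404.7 -456.2  191.1] open 0.999 q [-1.37  0.18  1.61  0.    1.35 -1.61]
F rail [ 0.3 -0.1 -0.6] torque [-0.05  0.01  0.01]
shift now [2.1852 2.1027 0.0681] turn [ 0.     -0.0017  0.0156] shift after turn [2.2858 1.9933 0.0557]
```

```bash
python3 -m pendant '[[[0.2,0.19,0,0,0,0.015],[0.2,0.18,0,0,0,0],[0.2,0.18,0,0,0,0],[0.2,0.18,0,0,0,0],[0.2,0.18,0,0,0,0],[0.2,0.18,0,0,0,0],[0.2,0.18,0,0,0,0],[0.2,0.18,0,0,0,0],[0.2,0.18,0,0,0,0],[0.1,0.1,0,0,0,0]]]'
python3 -c "
from h import *
st([-6,1,180])"
```

```text
time_s: 2.45
eef_pos: [0.499, -0.0747, 0.1926]
eef_rot: [-0.001, 0.639, 0.769, 0.002]
wrist_force: [-0.8, -0.7, 0.2]
opening: 0.998
t 2.45 rail [-52.9 -63.1 192.6] open 0.998 q [-0.39  0.02  1.78  0.01  1.34 -0.57]
F rail [-0.9 -0.5  0.2] torque [-0.01 -0.01 -0.08]
shift now [0.321  0.2338 0.0649] turn [ 0.0006 -0.0015 -0.0008] shift after turn [0.3207 0.2347 0.063 ]
```

```bash
python3 -m pendant '[[[0.16,0.12,0,0,0,0],[0.16,0.11,0,0,0,0],[0,0,0,0,0,0],[0,0,0,0,0,0]]]'
python3 -c "
from h import *
st([-6,1,130])
import cv2
for n in ('scene','top'):
    c=imaging.camera(n); i=c['pixels']; i=i[110:310,220:440] if n=='scene' else i[100:300,210:440]
    cv2.imwrite(f'pics/{n}1.png',cv2.resize(i,None,fx=3,fy=3,interpolation=cv2.INTER_CUBIC))
"
```

```text
time_s: 2.95
eef_pos: [0.5334, 0.0009, 0.1922]
eef_rot: [-0.002, 0.637, 0.771, 0.002]
wrist_force: [-0.4, -0.6, 0.4]
opening: 0.999
t 2.95 rail [ -5.1   4.8 192.2] open 0.999 q [-0.22  0.09  1.71  0.    1.34 -0.41]
F rail [-0.5 -0.5  0.4] torque [-0.01  0.03  0.01]
shift now [-0.0203 -0.005   0.311 ] turn [ 0.0002 -0.0015  0.0005] shift after turn [-0.0188 -0.0047  0.3111]
```

View pics/scene1.png

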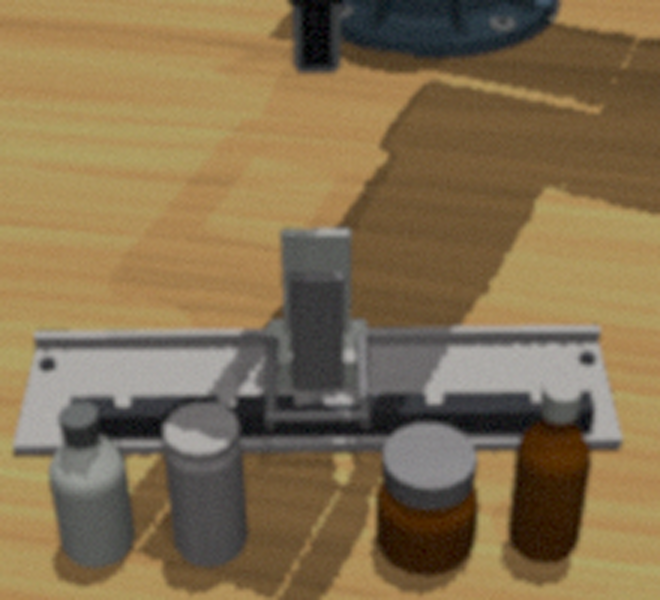

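View pics/top1.png

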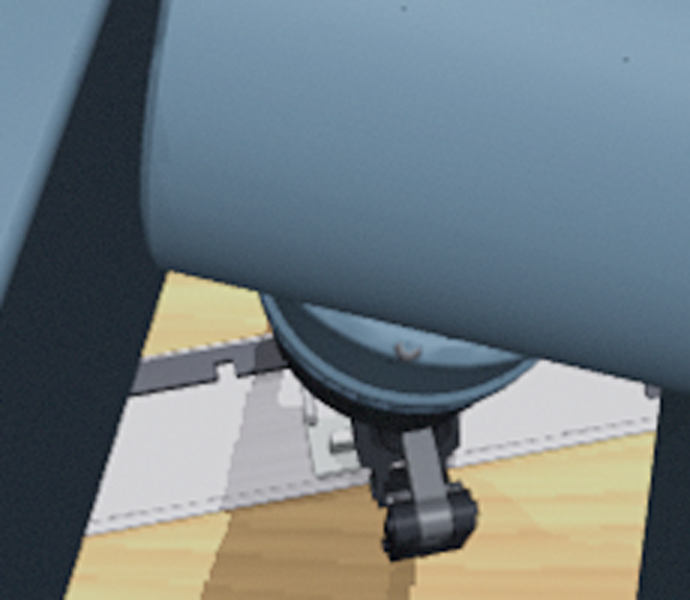

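The scene view shows the far finger's tip at crop (315,65), behind and above the plates. The arm hides the plates in the top view. I'll go down to just above the plates and check alignment there.

```bash
python3 -m pendant '[[[-0.02,-0.005,0.155,0,0,0],[0,0,0.155,0,0,0],[0,0,0,0,0,0],[0,0,0,0,0,0]]]'
python3 -c "
from h import *
st([-6,1,65])
import cv2
c=imaging.camera('scene'); i=c['pixels'][110:310,220:440]
cv2.imwrite(f'pics/scene2.png',cv2.resize(i,None,fx=3,fy=3,interpolation=cv2.INTER_CUBIC))
for nm,r in (('thumb top far edge',[-19,1,106]),('lever top centre',[20,1,106]),('bar',[68,1,46]),('tcp',rail(telemetry.get_obs()['eef_pos']))): print(nm,((proj(c,world(r))[0]-[220,110])*3).round(0))
"
```

```text
time_s: 3.55
eef_pos: [0.5337, -0.0077, 0.1313]
eef_rot: [0.0, 0.64, 0.768, 0.002]
wrist_force: [-0.7, -0.5, 0.7]
opening: 1.001
t 3.55 rail [ -6.4  -3.8 131.3] open 1.001 q [-0.24  0.15  1.77  0.    1.21 -0.42]
F rail [-0.8 -0.4  0.7] torque [ 0.02 -0.   -0.02]
shift now [0.0232 0.0006 0.3314] turn [ 0.0012 -0.0009 -0.0017] shift after turn [0.0241 0.002  0.3313]
thumb top far edge [312. 231.]
lever top centre [312. 273.]
bar [313. 413.]
tcp [303. 207.]
```

View pics/scene2.png

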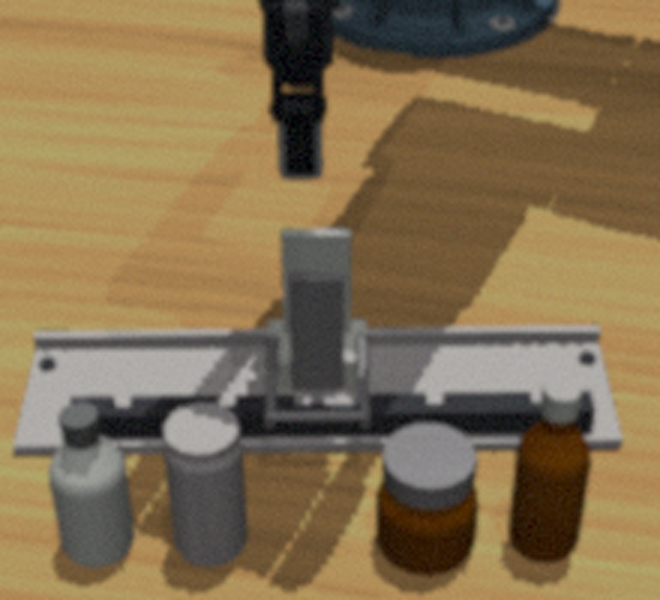

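```bash
python3 -m pendant '[[[0.03,0,0.11,0,0,0],[0,0,0.11,0,0,0],[0,0,0.1,0,0,0],[0,0,0,0,0,0],[0,0,0,0,0,0]]]'
python3 -c "
from h import *
st([-6,3,65])
import cv2
c=imaging.camera('scene'); i=c['pixels'][150:290,240:400]
cv2.imwrite(f'pics/scene3.png',cv2.resize(i,None,fx=4,fy=4,interpolation=cv2.INTER_CUBIC))
c=imaging.camera('top'); i=c['pixels'][150:290,240:440]
cv2.imwrite(f'pics/top3.png',cv2.resize(i,None,fx=4,fy=4,interpolation=cv2.INTER_CUBIC))
"
```

```text
time_s: 4.22
eef_pos: [0.5386, -0.0034, 0.0738]
eef_rot: [0.006, 0.64, 0.768, 0.005]
wrist_force: [0.5, -0.1, -0.6]
opening: 1.0
t 4.22 rail [-0.7 -0.5 73.8] open 1.0 q [-0.23  0.23  1.81  0.    1.08 -0.41]
F rail [ 0.5 -0.2 -0.6] torque [-0.05  0.04 -0.01]
shift now [ 0.0172 -0.027   0.0436] turn [ 0.005   0.0008 -0.0019] shift after turn [ 0.0173 -0.0263  0.0441]
```

View pics/scene3.png

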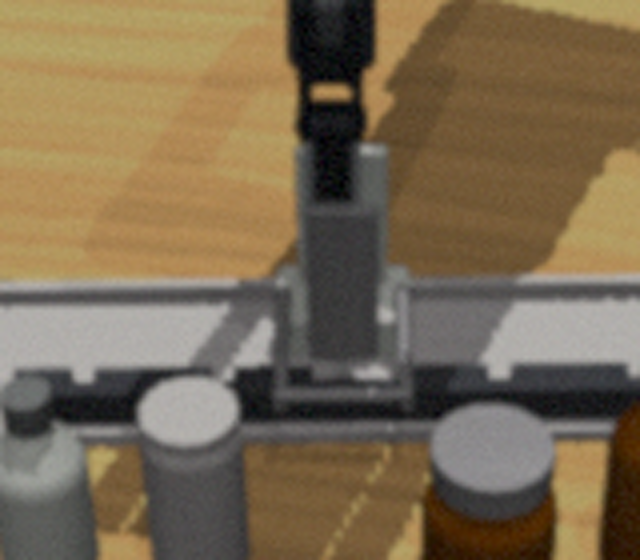

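View pics/top3.png

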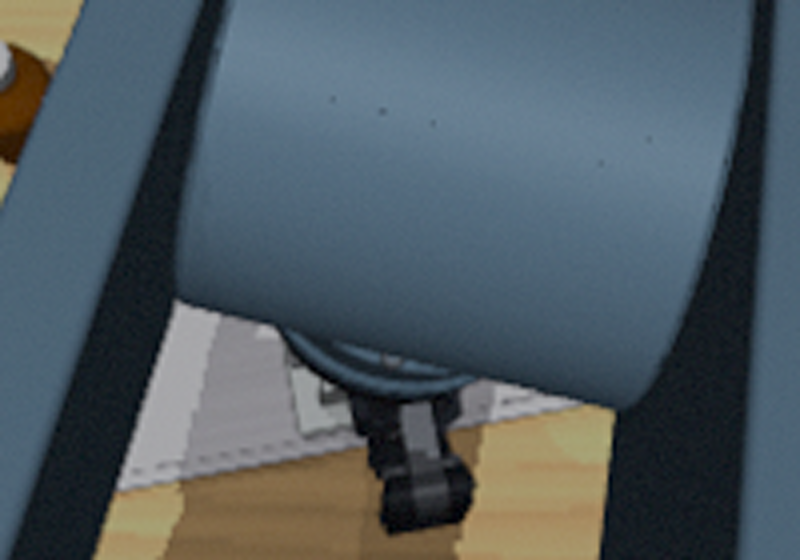

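```bash
python3 -c "
from h import *
c=imaging.camera('scene')
for r in ([57,0,87],[44,0,87],[57,0,74],[17,3,106],[23,3,106],[-25,3,106],[-19,3,106]): print(r,((proj(c,world(r))[0]-[240,150])*4).round(0))
"
python3 -m pendant '[[[0.015,-0.025,0,0.005,0,-0.002],[0,0,0,0,0,0],[0,0,0,0,0,0]]]'
python3 -c "
from h import *
st([-6,3,65])"
```

```text
[57, 0, 87] [333. 297.]
[44, 0, 87] [333. 277.]
[57, 0, 74] [334. 322.]
[17, 3, 106] [340. 199.]
[23, 3, 106] [340. 208.]
[-25, 3, 106] [340. 140.]
[-19, 3, 106] [340. 148.]
time_s: 4.75
eef_pos: [0.5332, -0.0012, 0.0746]
eef_rot: [0.001, 0.638, 0.77, -0.001]
wrist_force: [0.3, 0.1, -0.7]
opening: 1.001
t 4.75 rail [-5.7  2.7 74.6] open 1.001 q [-0.22  0.23  1.81 -0.    1.1  -0.41]
F rail [ 0.3  0.1 -0.7] torque [ 0.07 -0.01  0.02]
shift now [ 0.0014 -0.0015  0.0478] turn [0.0001 0.001  0.0003] shift after turn [ 0.0013 -0.0015  0.0478]
```

The plates project where they appear (lever top at v≈205, thumb top at v≈145). The visible fingertip doesn't match the TCP, though, so I'll look wider before going on.

```bash
python3 -c "
from h import *
import cv2
c=imaging.camera('scene'); i=c['pixels'][40:240,210:440].copy()
i=cv2.resize(cv2.convertScaleAbs(i,alpha=2.2,beta=20),None,fx=3.4,fy=3.4,interpolation=cv2.INTER_CUBIC)
t=rail(telemetry.get_obs()['eef_pos'])
for dx in (-43,-57,43,57):
  for dz in (0,13): 
    u=((proj(c,world(t+[dx,0,dz]))[0]-[210,40])*3.4); print(dx,dz,u.round())
    cv2.circle(i,tuple(int(k) for k in u),3,(0,0,255) if dx>0 else (255,0,0),-1)
cv2.imwrite('pics/scene4.png',i)
c=imaging.camera('top'); i=c['pixels'][200:300,290:400].copy()
i=cv2.resize(cv2.convertScaleAbs(i,alpha=2.2,beta=20),None,fx=6,fy=6,interpolation=cv2.INTER_CUBIC)
for dx in (-43,-57):
  for dz in (0,13):
    u=((proj(c,world(t+[dx,0,dz]))[0]-[290,200])*6); print('top',dx,dz,u.round())
    cv2.circle(i,tuple(int(k) for k in u),3,(255,0,0),-1)
cv2.imwrite('pics/top4.png',i)
"
```

```text
-43 0 [392. 516.]
-43 13 [391. 496.]
-57 0 [392. 500.]
-57 13 [391. 480.]
43 0 [392. 620.]
43 13 [391. 599.]
57 0 [392. 639.]
57 13 [391. 618.]
top -43 0 [270. 384.]
top -43 13 [273. 381.]
top -57 0 [281. 440.]
top -57 13 [284. 439.]
```

View pics/scene4.png

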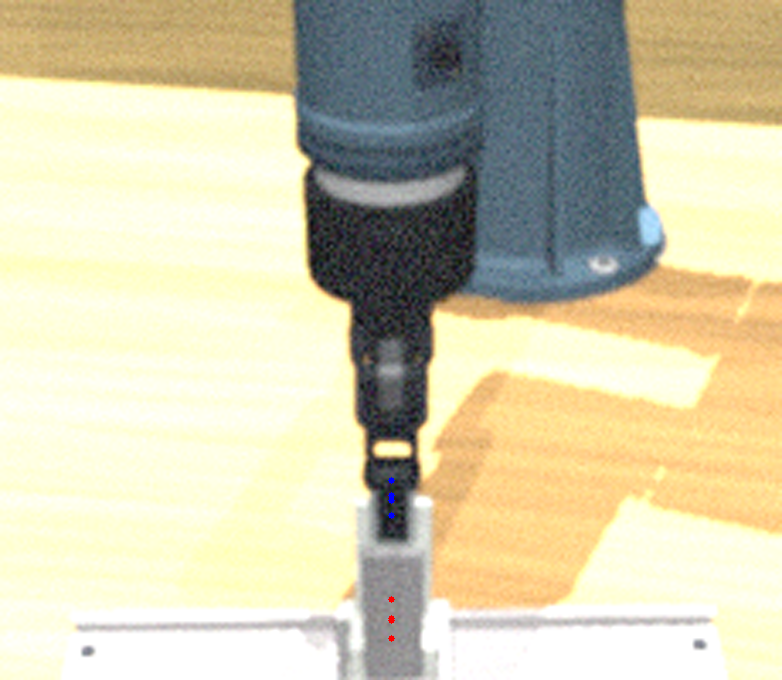

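View pics/top4.png

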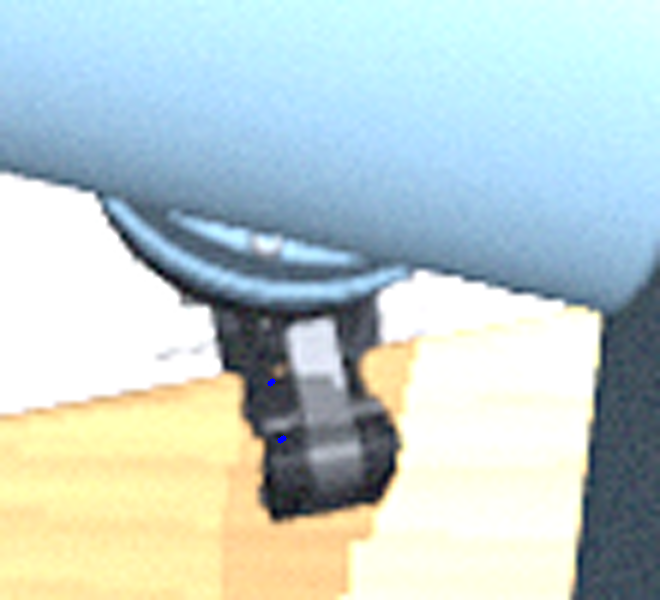

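The visible far fingertip (crop v≈540) sits about 40 mm higher than the TCP pose implies. I'll raise clear of the plates and shut the fingers, since the tip should then be exactly at the TCP.

```bash
python3 -m pendant '[[[0,0,-0.2,0,0,0],[0,0,-0.2,0,0,0],[0,0,0,0,0,0],[0,0,0,0,0,0],[0,0,0,0,0,0],[0,0,0,0,0,0],[0,0,0,0,0,0]]]' 1
python3 -c "
from h import *
import cv2
st()
c=imaging.camera('scene'); i=c['pixels'][40:240,210:440].copy()
i=cv2.resize(cv2.convertScaleAbs(i,alpha=2.2,beta=20),None,fx=3.4,fy=3.4,interpolation=cv2.INTER_CUBIC)
t=rail(telemetry.get_obs()['eef_pos'])
u=((proj(c,world(t))[0]-[210,40])*3.4);print(u); cv2.circle(i,tuple(int(k) for k in u),3,(0,0,255),-1)
cv2.imwrite('pics/scene5.png',i)
"
```

```text
time_s: 5.72
eef_pos: [0.5301, -0.0005, 0.152]
eef_rot: [-0.003, 0.638, 0.77, -0.003]
wrist_force: [1.6, 0.4, -0.2]
opening: -0.003
t 5.72 rail [ -8.6   4.  152. ] open -0.003 q [-0.22  0.13  1.75 -0.    1.26 -0.41]
F rail [ 1.6  0.1 -0.2] torque [ 0.01 -0.02 -0.01]
[392.29181824 434.15751883]
```

View pics/scene5.png

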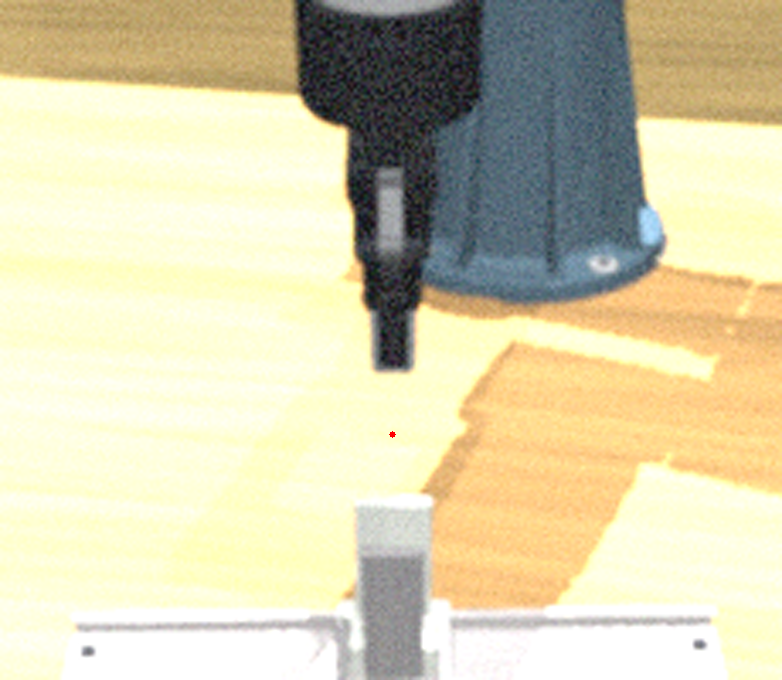

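```bash
python3 -c "
from h import *
S=imaging.camera('scene');T=imaging.camera('top')
print(proj(S,[0,0,0]),proj(S,[0,0.0,0.1]),unproj(S,(363,112),0))
print('cam centers',-np.array(S['R']).T@S['t'],-np.array(T['R']).T@T['t'], S['vfov'],S['cx'],S['cy'])
print('det',np.linalg.det(np.array(S['R'])),np.linalg.det(np.array(T['R'])))
# triangulate some scene/top features: screws, corner
for a,b in (((329,240),(0,0)),):pass
for n,ts,ss in (('slim cap',(236,162),(406,241)),('jar lid',(281,166),(362,262)),('can top',(351,150),(288,254)),('tap',(627,221),(77,180)),('bigcyl',(507,40),(60,340))):
    A=[];bb=[]
    for c,(u,v) in ((T,ts),(S,ss)):
        R=np.array(c['R']);t=np.array(c['t']);k=K(c);a=(u-c['cx'])/k;b=(v-c['cy'])/k
        A+= [R[0]-a*R[2],R[1]-b*R[2]];bb+=[-(t[0]-a*t[2]),-(t[1]-b*t[2])]
    s=np.linalg.lstsq(np.array(A),np.array(bb),rcond=None);print(n,s[0].round(4),'res mm',np.sqrt(s[1]).round(4), 'rail',rail(s[0]).round(0))
"
```

```text
[[362.89241015 108.50483345]] [[364.39104298  72.67394733]] [0.02044005 0.0028615  0.        ]
cam centers [1.15510817 0.12337724 0.56946699] [0.46049932 0.02354778 0.72728753] 46.4016894246169 328.815213360685 212.05944211644078
det 1.0000000000000002 1.0
slim cap [0.6373 0.1392 0.1092] res mm [0.0004] rail [123. 121. 109.]
jar lid [0.6447 0.0767 0.0627] res mm [0.0009] rail [118.  58.  63.]
can top [ 0.6664 -0.0332  0.0819] res mm [0.0008] rail [119. -54.  82.]
tap [ 0.5579 -0.4489  0.0924] res mm [0.0029] rail [ -65. -442.   92.]
bigcyl [ 0.8608 -0.2899  0.0756] res mm [0.0106] rail [ 262. -342.   76.]
```

Shut, the tip is at crop v=370 where the TCP would be at 434, so the real fingertip appears about 40 mm above the reported TCP. The cameras triangulate known heights to within 3 mm, so I don't blame them. A reported z of about 50 is safe either way, so I'll go there open and look again.

```bash
python3 -m pendant '[[[0,0.01,0,0,0,0],[0,0,0,0,0,0],[0,0,0,0,0,0],[0,0,0.15,0,0,0],[0,0,0.15,0,0,0],[0,0,0.08,0,0,0],[0,0,0,0,0,0],[0,0,0,0,0,0]]]' 0
python3 -c "
from h import *
st([-6,3,50])"
```

```text
time_s: 6.88
eef_pos: [0.5342, -0.0007, 0.0768]
eef_rot: [-0.0, 0.638, 0.77, -0.002]
wrist_force: [-0.1, 0.4, -0.2]
opening: 0.999
t 6.88 rail [-4.6  3.  76.8] open 0.999 q [-0.22  0.23  1.8  -0.    1.11 -0.41]
F rail [-0.   0.4 -0.2] torque [-0.   -0.02 -0.03]
shift now [ 1.000e-04 -6.700e-03  1.339e-01] turn [-0.0009  0.0005  0.0002] shift after turn [-0.0002 -0.007   0.1338]
```

```bash
python3 -m pendant '[[[0,-0.007,0.06,0,0,0],[0,0,0.07,0,0,0],[0,0,0,0,0,0],[0,0,0,0,0,0]]]'
python3 -c "
from h import *
import cv2
st([-6,3,50])
c=imaging.camera('scene'); i=c['pixels'][110:270,240:410].copy()
i=cv2.resize(cv2.convertScaleAbs(i,alpha=1.8,beta=20),None,fx=3.6,fy=3.6,interpolation=cv2.INTER_CUBIC)
cv2.imwrite('pics/scene6.png',i)
"
```

```text
time_s: 7.38
eef_pos: [0.534, -0.0013, 0.0507]
eef_rot: [0.001, 0.638, 0.77, -0.001]
wrist_force: [-0.5, -0.3, -0.2]
opening: 0.997
t 7.38 rail [-4.9  2.5 50.7] open 0.997 q [-0.22  0.27  1.82 -0.    1.05 -0.41]
F rail [-0.6 -0.2 -0.2] torque [ 0.08 -0.    0.02]
shift now [ 0.0027 -0.0053  0.0033] turn [0.     0.0009 0.0002] shift after turn [ 0.0027 -0.0053  0.0033]
```

View pics/scene6.png

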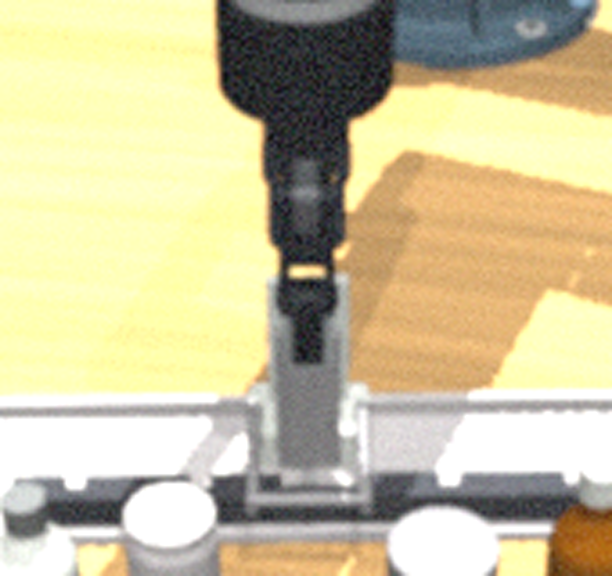

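The far finger now hangs in front of the lever with its tip at crop (307,362), about z 100 mm. That confirms the 40 mm offset. A reported z of 36 is safe under both readings and puts the pads well onto the plates.

```bash
python3 -m pendant '[[[0.002,-0.005,0.035,0,0,0],[0,0,0.035,0,0,0],[0,0,0,0,0,0],[0,0,0,0,0,0]]]'
python3 -c "
from h import *
st([-6,3,36])
"
```

```text
time_s: 7.92
eef_pos: [0.533, -0.0011, 0.0359]
eef_rot: [0.001, 0.638, 0.77, -0.001]
wrist_force: [0.0, 0.3, -0.3]
opening: 1.001
t 7.92 rail [-5.9  2.9 35.9] open 1.001 q [-0.22  0.29  1.83 -0.    1.02 -0.41]
F rail [ 0.1  0.3 -0.3] torque [ 0.01 -0.   -0.03]
shift now [ 0.0007 -0.0006 -0.0004] turn [0.0001 0.001  0.0002] shift after turn [ 0.0007 -0.0006 -0.0004]
```

```bash
python3 -m pendant '[[[0,0,0,0,0,0],[0,0,0,0,0,0],[0,0,0,0,0,0]]]' 0.41
python3 -c "
from h import *
import cv2
st([-6,3,36])
c=imaging.camera('scene'); i=c['pixels'][110:270,240:410].copy()
i=cv2.resize(cv2.convertScaleAbs(i,alpha=1.8,beta=20),None,fx=3.6,fy=3.6,interpolation=cv2.INTER_CUBIC)
cv2.imwrite('pics/scene7.png',i)
"
```

```text
time_s: 8.3
eef_pos: [0.5355, -0.0011, 0.0371]
eef_rot: [0.003, 0.638, 0.77, 0.001]
wrist_force: [3.8, 2.1, -4.1]
opening: 0.592
t 8.3 rail [-3.4  2.4 37.1] open 0.592 q [-0.22  0.29  1.83 -0.    1.02 -0.41]
F rail [ 4.1  1.4 -4.1] torque [ 0.18 -0.58  0.05]
shift now [ 0.0031 -0.0132  0.0056] turn [0.0018 0.0013 0.0002] shift after turn [ 0.0031 -0.0132  0.0056]
```

View pics/scene7.png

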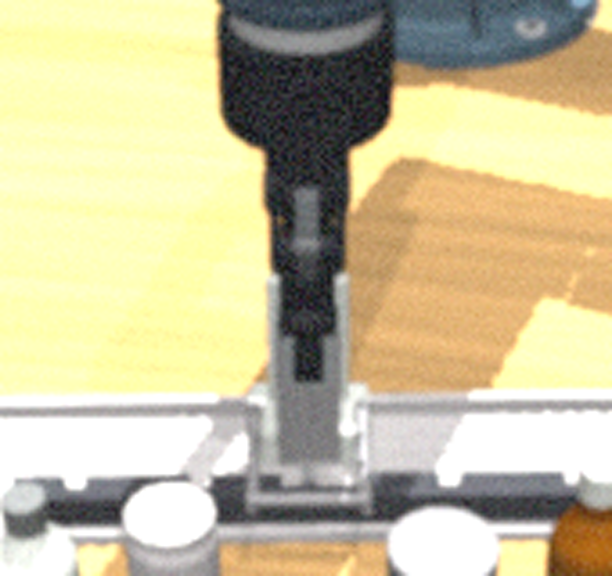

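The far pad has met the lever (+4 N along x, as its spring predicts) and the grip is well placed. Closing fully.

```bash
python3 -m pendant '[[[0,-0.012,0,0,0,0],[0,0,0,0,0,0],[0,0,0,0,0,0],[0,0,0,0,0,0]]]' 0.7
python3 -c "
from h import *
import cv2
st([-6,3,36])
c=imaging.camera('scene'); i=c['pixels'][110:270,240:410].copy()
i=cv2.resize(cv2.convertScaleAbs(i,alpha=1.8,beta=20),None,fx=3.6,fy=3.6,interpolation=cv2.INTER_CUBIC)
cv2.imwrite('pics/scene8.png',i)
"
```

```text
time_s: 8.85
eef_pos: [0.5346, -0.0018, 0.0388]
eef_rot: [0.005, 0.638, 0.77, 0.002]
wrist_force: [-0.9, -0.9, 1.2]
opening: 0.406
t 8.85 rail [-4.4  1.8 38.8] open 0.406 q [-0.22  0.28  1.83 -0.    1.02 -0.41]
F rail [-1.  -0.7  1.2] torque [ 0.34 -1.11  0.09]
shift now [ 0.006  -0.0081  0.0141] turn [0.0028 0.0018 0.0003] shift after turn [ 0.0059 -0.008   0.0142]
```

View pics/scene8.png

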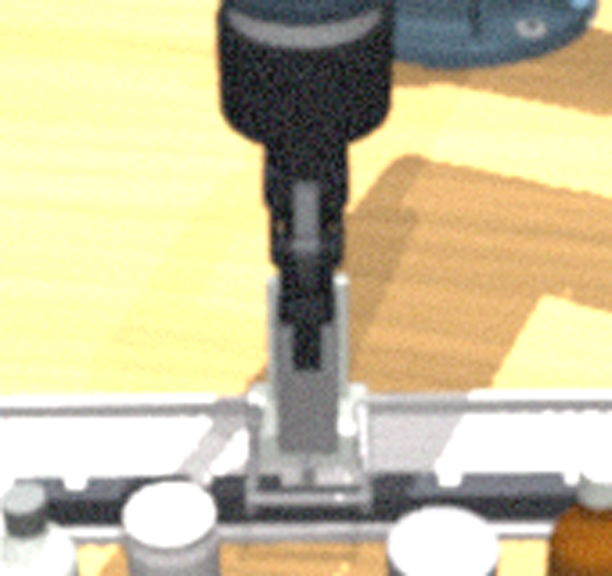

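The lever's foot has moved from v≈465 to 452 and the opening reads 0.406, so it is fully squeezed. Now I slide along +y (tool +x).

```bash
python3 -m pendant '[[[0.05,0,0,0,0,0],[0.06,0,0,0,0,0],[0.06,0,0,0,0,0],[0.06,0,0,0,0,0]]]'
python3 -c "
from h import *
st([-6,63,38])"
```

```text
time_s: 9.4
eef_pos: [0.5256, 0.0451, 0.0388]
eef_rot: [0.005, 0.638, 0.77, 0.001]
wrist_force: [-1.9, -2.1, 1.6]
opening: 0.405
t 9.4 rail [-4.5 49.6 38.8] open 0.405 q [-0.14  0.27  1.85 -0.    1.01 -0.32]
F rail [-2.2 -1.7  1.6] torque [ 0.03 -1.04  0.15]
shift now [ 0.0671 -0.0074  0.0035] turn [0.0028 0.0022 0.0001] shift after turn [ 0.067  -0.0074  0.0041]
```

```bash
python3 -m pendant '[[[0.04,0,0,0,0,0],[0.015,0,0,0,0,0],[0,0,0,0,0,0]]]'
python3 -c "
from h import *
import cv2
st([-6,69,38])
c=imaging.camera('scene'); i=c['pixels'][180:270,290:410].copy()
i=cv2.resize(cv2.convertScaleAbs(i,alpha=1.8,beta=20),None,fx=6,fy=6,interpolation=cv2.INTER_CUBIC)
cv2.imwrite('pics/scene9.png',i)
c=imaging.camera('top'); i=c['pixels'][170:290,220:360].copy()
i=cv2.resize(cv2.convertScaleAbs(i,alpha=1.8,beta=20),None,fx=5,fy=5,interpolation=cv2.INTER_CUBIC)
cv2.imwrite('pics/top9.png',i)
"
```

```text
time_s: 9.78
eef_pos: [0.523, 0.0582, 0.0388]
eef_rot: [0.005, 0.637, 0.771, 0.001]
wrist_force: [-1.1, -1.7, 1.6]
opening: 0.406
t 9.78 rail [-4.6 63.  38.8] open 0.406 q [-0.11  0.27  1.85 -0.    1.01 -0.3 ]
F rail [-1.4 -1.5  1.6] torque [ 0.1  -1.    0.03]
shift now [ 0.0302 -0.0071  0.0038] turn [0.0028 0.0021 0.0007] shift after turn [ 0.0302 -0.0071  0.0041]
```

View pics/scene9.png

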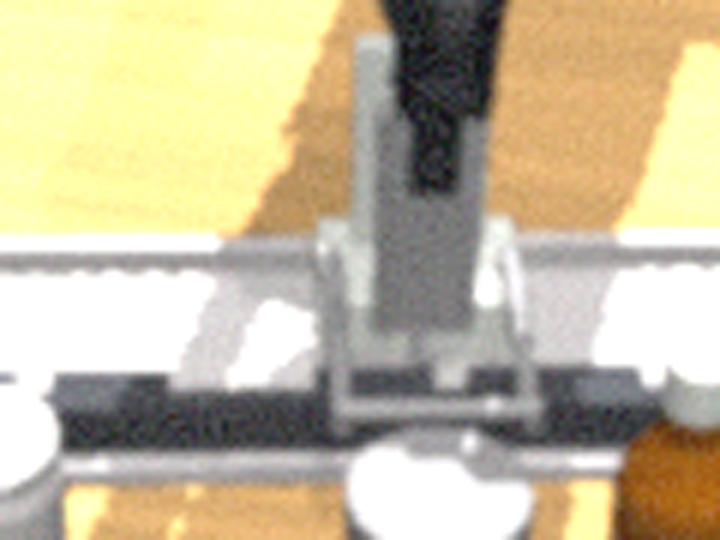

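View pics/top9.png

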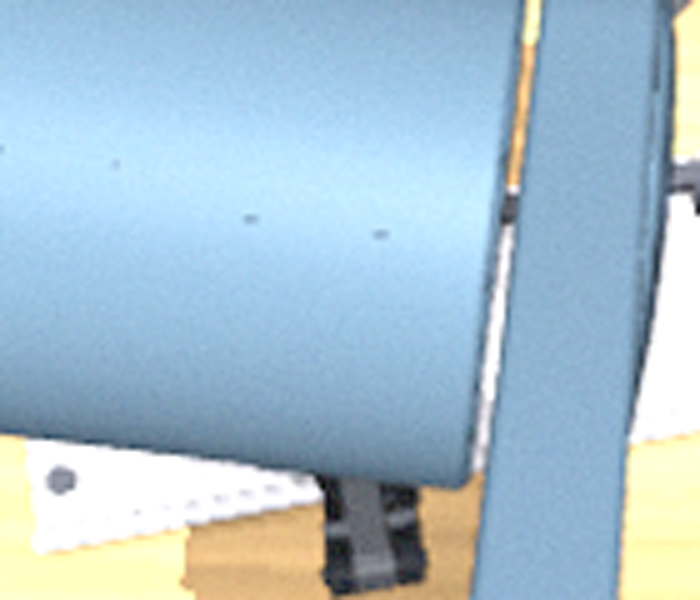

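```bash
python3 -c "
from h import *
c=imaging.camera('scene')
def P(r): return (proj(c,world(r))[0]-[290,180])*6
for f in (60,62,64,66): print(f,'hoop ends',P([68,f-26,46]).round(1),P([68,f+26,46]).round(1),'lever',P([13,f,60]).round(1),P([13,f,26]).round(1))
for n in (64,66,68,70,72): print(n,'notch',P([28,n,26]).round(1),P([32,n,26]).round(1))
"
```

```text
60 hoop ends [326.5 405.7] [516.9 404.1] lever [412.3 237.1] [408.5 326.5]
62 hoop ends [333.8 405.7] [524.2 404. ] lever [419.3 237. ] [415.3 326.5]
64 hoop ends [341.2 405.6] [531.5 403.9] lever [426.3 236.9] [422.1 326.4]
66 hoop ends [348.5 405.5] [538.9 403.9] lever [433.3 236.9] [429.  326.4]
64 notch [425.1 360.8] [426.  370.1]
66 notch [432.1 360.7] [432.9 370.1]
68 notch [439.  360.7] [439.9 370. ]
70 notch [445.9 360.6] [446.8 370. ]
72 notch [452.8 360.6] [453.8 369.9]
```

The notch is visible at crop (450,370) inside the hoop, with the hoop centre at u≈438.5 and the lever centre at 427. That puts the frame at y≈65 and the notch at y≈71.2. About 6 mm remain.

```bash
python3 -m pendant '[[[0.017,0,0,0,0,0],[0.012,0,0,0,0,0],[0,0,0,0,0,0],[0,0,0,0,0,0]]]'
python3 -c "
from h import *
import cv2
st([-6,69,38])
c=imaging.camera('scene'); i=c['pixels'][205:265,320:400].copy()
i=cv2.resize(cv2.convertScaleAbs(i,alpha=1.8,beta=20),None,fx=9,fy=9,interpolation=cv2.INTER_CUBIC)
cv2.imwrite('pics/scene10.png',i)
def P(r): return (proj(c,world(r))[0]-[320,205])*9
for f in (69,71,73): print(f,'hoop ends',P([68,f-26,46]).round(1),P([68,f+26,46]).round(1),'lever',P([13,f,60]).round(1),P([13,f,26]).round(1),'notch',P([28,f,26]).round(1))
"
```

```text
time_s: 10.42
eef_pos: [0.5221, 0.0633, 0.0388]
eef_rot: [0.005, 0.638, 0.77, 0.001]
wrist_force: [-1.5, -1.3, 2.8]
opening: 0.408
t 10.43 rail [-4.5 68.1 38.8] open 0.408 q [-0.1   0.27  1.85 -0.    1.01 -0.29]
F rail [-1.8 -1.   2.8] torque [ 0.23 -1.02  0.21]
shift now [ 0.0044 -0.0074  0.0041] turn [0.0028 0.0022 0.0003] shift after turn [ 0.0043 -0.0074  0.0042]
69 hoop ends [269.2 383.2] [554.8 380.7] lever [395.8 130.2] [388.8 264.4] notch [393.7 316. ]
71 hoop ends [280.2 383.1] [565.8 380.6] lever [406.3 130.1] [399.  264.3] notch [404.1 315.9]
73 hoop ends [291.2 383. ] [576.8 380.5] lever [416.8 130. ] [409.3 264.2] notch [414.5 315.8]
```

View pics/scene10.png

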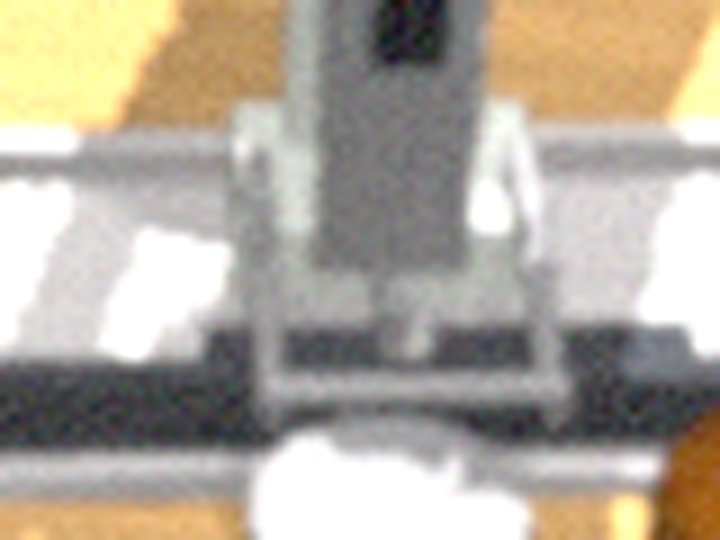

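The hoop spans u 260–572 and the lever 318–472, so the frame is at y≈69.9. The notch spans about 378–437, centred on y≈71.5. I'll move on another 1.5 mm or so, then let go.

```bash
python3 -m pendant '[[[0.009,0,0,0,0,0],[0,0,0,0,0,0],[0,0,0,0,0,0]]]'
python3 -c "
from h import *
import cv2
st([-6,69.6,38])
c=imaging.camera('scene'); i=c['pixels'][215:265,330:400].copy()
i=cv2.resize(cv2.convertScaleAbs(i,alpha=1.8,beta=20),None,fx=11,fy=11,interpolation=cv2.INTER_CUBIC)
cv2.imwrite('pics/scene11.png',i)
"
```

```text
time_s: 10.85
eef_pos: [0.5218, 0.0651, 0.0388]
eef_rot: [0.005, 0.638, 0.77, 0.001]
wrist_force: [-2.2, -0.9, 3.3]
opening: 0.405
t 10.85 rail [-4.6 70.  38.8] open 0.405 q [-0.1   0.26  1.85 -0.    1.01 -0.28]
F rail [-2.4 -0.5  3.3] torque [ 0.14 -1.01  0.18]
shift now [-0.0018 -0.0072  0.004 ] turn [0.0028 0.0022 0.0003] shift after turn [-0.0018 -0.0071  0.004 ]
```

View pics/scene11.png

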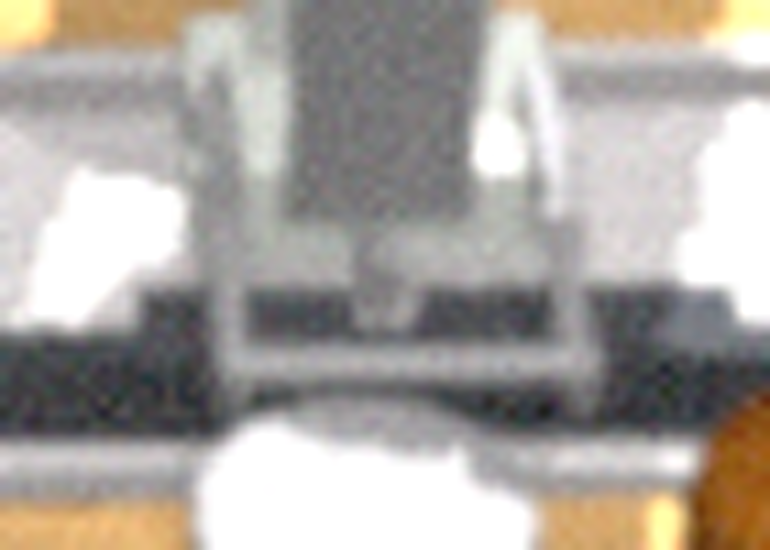

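The notch (u 350–418, centre ≈385) lines up with the positions predicted from the lever (389) and hoop (384.5), within 1 mm. Letting go.

```bash
python3 -m pendant '[[[0,0,0,0,0,0],[0,0,0,0,0,0],[0,0,0,0,0,0],[0,0,0,0,0,0]]]' 0.1
python3 -c "
from h import *
import cv2
st([-6,69.6,38])
c=imaging.camera('scene'); i=c['pixels'][195:265,320:400].copy()
i=cv2.resize(cv2.convertScaleAbs(i,alpha=1.8,beta=20),None,fx=8,fy=8,interpolation=cv2.INTER_CUBIC)
cv2.imwrite('pics/scene12.png',i)
def P(r): return (proj(c,world(r))[0]-[320,195])*8
for s in (0,6): print(s,'lever outer foot',P([23-s,71.5,24]).round(1),'lever outer top',P([23-s,71.5,106]).round(1))
"
```

```text
time_s: 11.4
eef_pos: [0.52, 0.0655, 0.0371]
eef_rot: [0.003, 0.638, 0.77, -0.0]
wrist_force: [0.9, -0.3, 0.0]
opening: 0.906
t 11.4 rail [-6.2 70.7 37.1] open 0.906 q [-0.1   0.27  1.86 -0.    1.01 -0.28]
F rail [ 0.9 -0.5  0. ] torque [ 0.03  0.02 -0.03]
shift now [-0.0054  0.0012 -0.0044] turn [0.0014 0.0017 0.0001] shift after turn [-0.0054  0.0012 -0.0045]
0 lever outer foot [359.6 352.2] lever outer top [376.1  53.2]
6 lever outer foot [357.8 333.8] lever outer top [374.1  35.5]
```

View pics/scene12.png

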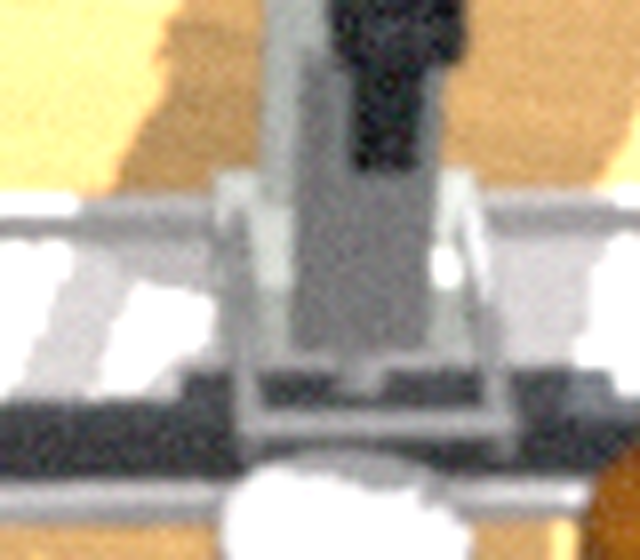

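The lever foot is at v≈350 (predicted 352 for home, 334 if resting on the strip), so the latch looks home. Opening fully and withdrawing upwards.

```bash
python3 -m pendant '[[[0,0,0,0,0,0],[0,0,-0.1,0,0,0],[0,0,-0.2,0,0,0],[0,0,-0.25,0,0,0],[0,0,-0.2,0,0,0],[0,0,0,0,0,0]]]' 0
python3 -m pendant '[[[0,-0.3,0,0,0,0],[-0.25,-0.2,0,0,0,0],[-0.3,0,0,0,0,0],[-0.3,0,0,0,0,0],[-0.3,0,0,0,0,0],[-0.3,0,0,0,0,0],[-0.3,0,0,0,0,0],[-0.3,0,0,0,0,0],[0,0,0,0,0,0],[0,0,0,0,0,0]]]'
python3 -c "
from h import *
import cv2
st()
c=imaging.camera('scene'); i=c['pixels'][175:305,220:435]
cv2.imwrite('pics/scene13.png',cv2.resize(cv2.convertScaleAbs(i,alpha=1.5,beta=15),None,fx=3.6,fy=3.6,interpolation=cv2.INTER_CUBIC))
i=imaging.camera('top')['pixels'][130:285,210:445]
cv2.imwrite('pics/top13.png',cv2.resize(cv2.convertScaleAbs(i,alpha=1.5,beta=15),None,fx=3.4,fy=3.4,interpolation=cv2.INTER_CUBIC))
"
```

```text
time_s: 12.2
eef_pos: [0.5178, 0.0661, 0.1908]
eef_rot: [0.002, 0.638, 0.77, -0.001]
wrist_force: [1.5, 0.2, -0.3]
opening: 0.999
time_s: 13.45
eef_pos: [0.4897, -0.3618, 0.175]
eef_rot: [-0.008, 0.637, 0.771, -0.002]
wrist_force: [-0.2, 0.4, 0.3]
opening: 1.0
t 13.45 rail [-115.5 -343.5  175. ] open 1.0 q [-0.83  0.28  1.52 -0.01  1.35 -1.02]
F rail [-0.1  0.5  0.3] torque [ 0.02  0.01 -0.05]
```

View pics/scene13.png

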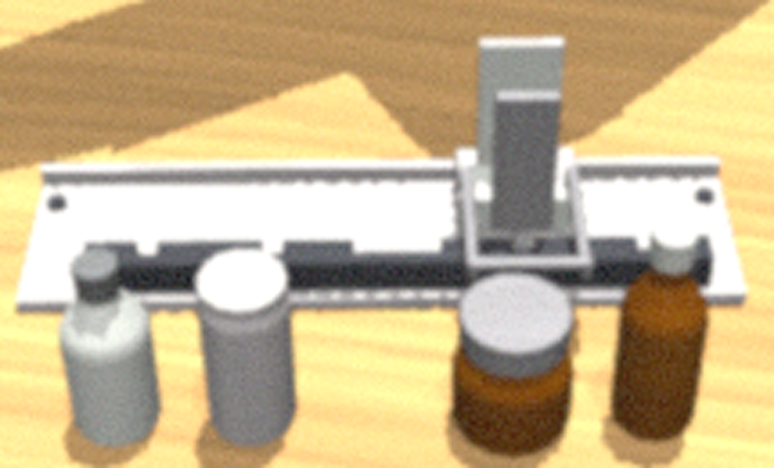

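View pics/top13.png

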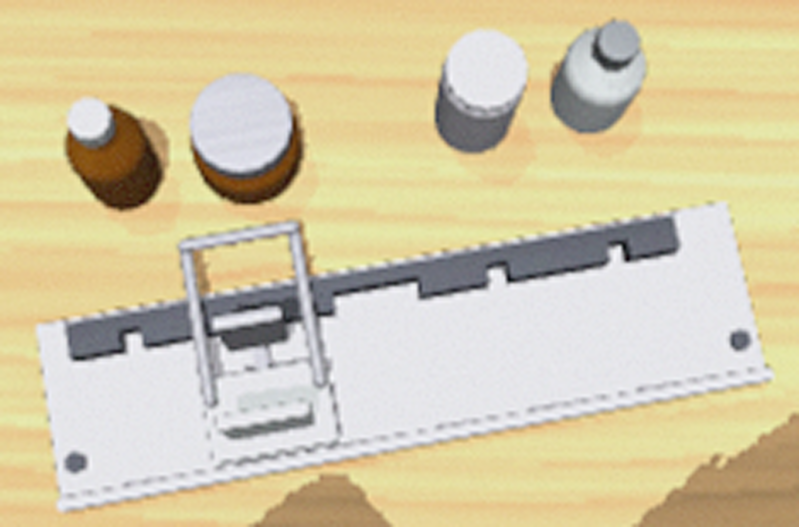

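Both views show the guard in front of the jar and the four containers unmoved. The thumb-to-lever spacing looks the same as at the start (44→97, now 42→95). I'll check that numerically before handing in.

```bash
python3 -c "
from h import *
import cv2
a=cv2.imread('pics/scene0.png'); b=imaging.camera('scene')['pixels']; cv2.imwrite('pics/s_end.png',b)
g=lambda i:cv2.cvtColor(i,cv2.COLOR_BGR2GRAY).astype(np.float32)
k=8
up=lambda i:cv2.resize(i,None,fx=k,fy=k,interpolation=cv2.INTER_CUBIC)
def m(t,box,dx=39,dy=0,r=6):
    x0,y0,x1,y1=box; T=up(g(a)[y0:y1,x0:x1]); W=up(g(b)[y0-r:y1+r,x0+dx-r:x1+dx+r])
    R=cv2.matchTemplate(W,T,cv2.TM_CCOEFF_NORMED); _,s,_,p=cv2.minMaxLoc(R); print(t,'shift px',p[0]/k-r+dx,p[1]/k-r,'score',round(s,3))
m('thumb top',(311,183,340,197)); m('lever top',(313,199,338,208)); m('lever foot',(313,225,338,242)); m('hoop bar',(305,244,346,252))
for n,bx in (('jar',(344,250,382,302)),('slim',(388,240,418,300)),('can',(272,243,304,300)),('white',(235,243,267,300))): m(n,bx,0,0,4)
"
```

```text
thumb top shift px 39.75 -0.75 score 0.981
lever top shift px 41.125 -0.625 score 0.984
lever foot shift px 39.375 -0.75 score 0.929
hoop bar shift px 41.125 -0.625 score 0.793
jar shift px 0.0 0.0 score 0.987
slim shift px 0.0 0.0 score 0.996
can shift px 0.0 0.0 score 0.998
white shift px 0.0 0.0 score 0.997
```

```bash
python3 -c "
from bench import ctrl
print(ctrl.hand_in())"
```

```text
the job is handed in; nothing more can be done
None
```

I moved the guard to the notch in front of the squat amber jar, the latch dropped home, and I handed the job in at about 13.5 s of the 48 s allowed. I squeezed the lever to the thumb plate, slid the frame about 68 mm along +y with it held, then let go. It dropped in without any easing, and the arm then withdrew clear.

**Last checks:**
- **Latch:** the lever-to-thumb-plate spacing in the scene picture matches the parked, fully home state. The two plates' vertical shifts agree to about 0.1 px, where a tongue resting on the strip would show about 2 px.
- **Containers:** the jar and the other three shifted 0.0 px in the scene picture.
- **Forces:** the wrist force readings I took, at the end of each move, stayed around 6 N or below. The arm ended touching nothing.

**Disagreement:** the pictures showed the fingertips about 40 mm higher than the reported TCP. The cameras measured the heights of containers in the row to within about 3 mm of those given, so I went by the pictures and gripped at a reported TCP height of about 37 mm. I did not find the cause.

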